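# Baking sheet onto the middle rails

## Robot

A 6-joint arm with a two-finger parallel gripper is mounted at the origin on the work surface. World frame = base frame: x ahead of the robot, y to its left, z up, the work surface at z = 0. Lengths are in m, angles in rad, forces in N, time in s.
With the tool pointing down it reaches from about 0.25 to 0.775 m from the base axis. Payload 4 kg.
Tool frame: the origin (TCP) lies at the very end of the fingers, on their centre line; the grasp point (between the pads) lies 19 mm behind it; x points along the fingers, y is the direction in which the jaws open and shut, and the axes are right-handed (so a half turn about x gives the same grasp; the last joint's range is limited). The gripper opens to 94 mm and grips with 3 to 60 N. Pads are 16 mm wide; open, the fingers measure 119 mm over their backs; the gripper's body (75 mm by 177 mm) begins 78 mm behind the grasp point.
Start: joints at [-1.326, 0.087, 1.371, -0, 1.684, -0.103], TCP at [0.187, -0.517, 0.206] pointing down, gripper open.
Joint ranges: [-3.1, 3.1], [-0.76, 2.03], [0.27, 2.55], [-1.08, 4.22], [0.17, 2.65], [-2.57, 2.57]. Speed limits (rad/s): [2.79, 2.79, 3.14, 3.14, 3.14, 3.14].

## Interface

Orientations are given as [roll, pitch, yaw] about the fixed x, y, z axes, in that order (R = Rz(yaw) Ry(pitch) Rx(roll)).
In Python, from bench import robot gives the robot as it stands.
- The arm moves only by the tool carry_out, never from a script. Its argument "targets" is a list of rows, each a list of 5 numbers: the closure, from 0 (fully open) to 1 (shut), then the shift along the tool's x, y, z in cm, then the turn about the tool's x in degrees. In form: [[fingers, tx, ty, tz, turn], ...]. A call has 1 to 20 rows; each row shifts and turns the commanded pose from where the row before left it, along the tool's axes as they then stand; what a row does not reach is not made up. A row lasts 1/10 s, in which the tool goes at most 50 mm and 8.59 degrees, less where a joint would pass 70% of its speed; a pose out of reach is approached as far as the arm can. A call is refused whole if a number of a shift passes 5 or a number of a turn 8.59, either way. A call with a gripper value outside its range is refused whole. The fingers move at their own pace and stop on an object; the grip force is fixed at half the most. Time passes only in rows, so rows that do not move let the fingers close. It gives the time, the measured TCP pose, the force and the opening at its end, in the units of the state.
- robot.get_obs(): the state, without advancing time (a new reading comes with each control period).
- robot.snapshot(name): name is "scene" or "top" or "wrist"; returns a dict with "image" (400x640x3 uint8, red, green, blue), "camera_matrix" (3x3 intrinsics, pixels), "pose" (4x4, takes a point from camera to world coordinates). Camera axes: x right, y up, looking along -z (the intrinsics and any distortion apply to the point x, -y, -z); pixel columns grow to the right and rows downward; lengths in m; the calibration is good to about 2 mm. The wrist camera is an equidistant fisheye: a pixel r from the principal point sees the ray r / f radians off the axis. A picture is of the moment at which its call begins. There is no depth.
- robot.close_job(): hands the job in, once; it reports no verdict.
The state is a dict: "time": time; "joint_positions": joint angles; "qvel": joint speeds; "joint_torque": joint torques, N m; "tool_pos": TCP position; "ee_rot": TCP orientation; "wrist_force": force on the tool from outside, world axes, zero at the start; "wrist_torque": the same for the moment, N m; "width": finger opening in m.
Only numpy, scipy, OpenCV 4.12 (cv2) and the standard library are available. Lean on these libraries where they do the work, as an engineer would, in place of code of your own. Each camera call takes 0.05 s, during which the arm holds its last target. There are 200 camera calls.

## Task

Take the wider of the two baking sheets by its upright handle and slide it through the open end of the tiered steel stand onto the middle of the three pairs of rails, fully in and lying level, then let go. Leave the smaller sheet where it lies.

Things in the scene. Friction and masses are not known exactly. Their poses are not given: they have to be found in the camera images.
- sheet: Wider baking sheet, aluminium, 0.2-0.45 kg, lying flat: 150 mm along its x (sliding way), 190 along y, 8 high at the rim. Steel handle over its centre: crossbar 10 mm thick (x), 80 long (y), 42 to 60 mm above the underside, on 8 mm legs at y = +-36 mm. Origin: centre of the underside; z up. Same when turned half round. Its x starts within 25 degrees of world +y.
- small_sheet: Smaller baking sheet of the same make and handle, 110 mm (its x) by 130 mm (its y), too narrow to span the rails; not to be moved. Origin: centre of the underside, z up. The two sheets may lie in either of two places.
- rack: Tiered steel stand, fixed: 170 mm (x) by 228 (y), 137 high, open on top. Origin: footprint centre at drainer level, z up. Sheets enter its open -x end and slide along its +x, which is within 12 degrees of world +y. Three rail pairs, x = -85 to 85 mm, tops 40, 80 and 120 mm up. Ledges 4 mm thick fill |y| = 78 to 104 mm, the space between them is free for a gripper from above.
- middle_rails (a point): Centre of the middle rail pair, level with its tops, 80 mm above the stand's origin; axes as the stand's. A sheet's origin belongs here. Outer guides at |y| = 104 mm leave a 190 mm sheet 9 mm of play each side; its 8 mm edge has 28 mm of play in height below the top rails. An 8 mm high stop bar across the +x end has its face at x = 78 mm: a sheet touching it has its centre at x = 3 mm.
There are look-alikes about, which are no part of the job. Leave any blue or orange look-alike of the sheet alone.

How it is judged:
By the outcome, as a careful person would: the job done as asked, in the order asked, and still so for the second after the job is handed in, with the robot touching nothing.
It also fails if it takes over 48 s, if anything falls off the work surface, if the arm or the gripper's body presses on something with over 40 N, if the wrist force passes 120 N, or if a joint passes its speed limit or range.

## Working session

There is one attempt and no reset: what is moved stays moved. The work goes in short steps, Python scripts to look and compute and a tool call to move; the robot and the scene stay as the last step left them, time stands still between calls to the robot, and variables do not carry over. Pictures are saved under pics/ and viewed, about 8 in all and at most 12, crops included, and the job is handed in when it is done.

Besides the shell and the picture viewer there is one more tool, called by a JSON object that holds its "api" and its "payload". carry_out: Moves the arm, as the interface text tells. Its arguments: {"type":"object","properties":{"targets":{"type":"array","items":{"type":"array","items":{"type":"number"}}}},"required":["targets"]}

```bash
mkdir -p pics; ls; python3 - <<'E'
from bench import robot
import cv2,numpy as np
o=robot.get_obs(); print({k:np.round(v,3).tolist() for k,v in o.items()})
for n in ("scene","top"):
    s=robot.snapshot(n); cv2.imwrite(f"pics/{n}0.png",s["image"][:,:,::-1]); print(n,s["camera_matrix"].tolist(),np.round(s["pose"],4).tolist(),[k for k in s])
E
```

```text
pics
{'time': 0.0, 'joint_positions': [-1.326, 0.088, 1.372, -0.0, 1.684, -0.103], 'qvel': [-0.001, 0.001, 0.001, -0.001, -0.001, 0.001], 'joint_torque': [-0.0, -34.018, -30.243, 0.072, 0.033, -0.0], 'tool_pos': [0.187, -0.517, 0.204], 'ee_rot': [-1.674, 1.569, 1.816], 'wrist_force': [-0.315, 0.785, 0.468], 'wrist_torque': [0.008, -0.011, -0.014], 'width': 0.094}
scene [[401.9014428416615, 0.0, 320.8587211959773], [0.0, 401.9014428416615, 212.9439576905677], [0.0, 0.0, 1.0]] [[-0.5606, -0.6928, 0.4536, 1.0485], [0.8281, -0.4738, 0.2996, 0.2302], [0.0074, 0.5436, 0.8393, 1.2376], [0.0, 0.0, 0.0, 1.0]] ['image', 'camera_matrix', 'pose']
top [[476.6163857878449, 0.0, 321.7934860496895], [0.0, 476.6163857878449, 188.7637909123964], [0.0, 0.0, 1.0]] [[0.0252, 0.9929, -0.1159, 0.2376], [-0.9997, 0.0245, -0.007, -0.1759], [-0.0041, 0.116, 0.9932, 1.4765], [0.0, 0.0, 0.0, 1.0]] ['image', 'camera_matrix', 'pose']
```

View pics/scene0.png

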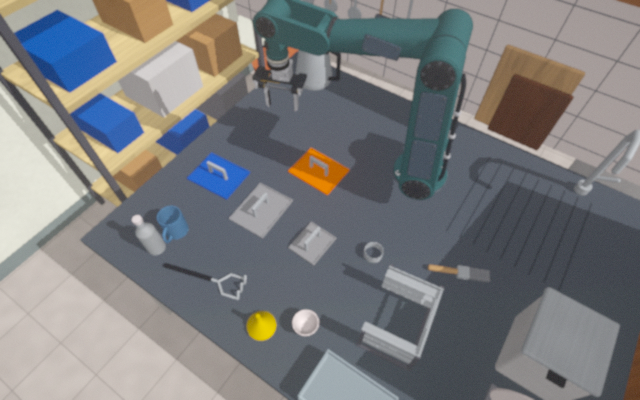

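View pics/top0.png

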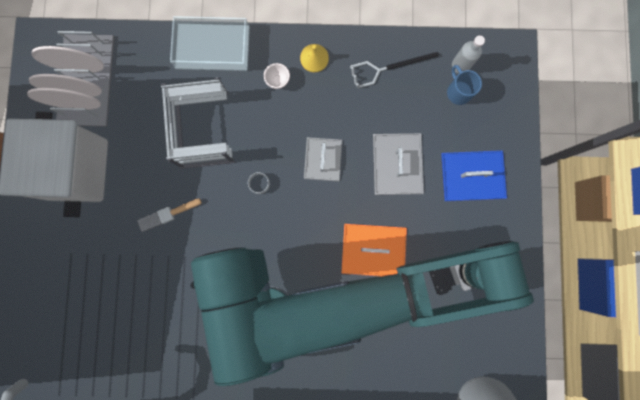

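The scene view shows two grey sheets at (262,208) and (313,242). In the top view the larger is at (398,163) and the smaller at (323,159). The blue (475,175) and orange (375,250) ones are look-alikes. The stand is at top (197,122), with its stop bar on the left (+y) and its open end on the right (-y). I choose the grey sheet at (398,163) and will check it in a close crop.

```bash
cat > h.py <<'E'
import cv2,numpy as np
from bench import robot
def ray(s,uv):
    K=s["camera_matrix"];P=s["pose"]
    d=np.array([(uv[0]-K[0,2])/K[0,0],-(uv[1]-K[1,2])/K[1,1],-1.]); return P[:3,3],P[:3,:3]@d
def onz(s,uv,z):
    o,d=ray(s,uv); return (o+d*(z-o[2])/d[2])[:2]
def proj(s,p):
    K=s["camera_matrix"];P=s["pose"]; c=P[:3,:3].T@(np.array(p)-P[:3,3]); return np.array([K[0,2]+K[0,0]*c[0]/-c[2],K[1,2]-K[1,1]*c[1]/-c[2]])
E
python3 - <<'E'
from h import *
s=robot.snapshot("top");im=s["image"];t=robot.snapshot("scene")
for nm,sn,(u0,u1,v0,v1),z in [("wide",s,(362,432,122,205),.008),("small",s,(295,350,128,190),.008),("wideS",t,(222,300,175,240),.008)]:
    c=sn["image"][v0:v1,u0:u1]; g=cv2.cvtColor(c,cv2.COLOR_RGB2GRAY)
    _,m=cv2.threshold(g,0,255,cv2.THRESH_OTSU)
    cs,_=cv2.findContours(m,cv2.RETR_EXTERNAL,cv2.CHAIN_APPROX_NONE); k=max(cs,key=cv2.contourArea)[:,0]+[u0,v0]
    w=np.array([onz(s if sn is s else t,p,z) for p in k],np.float32)*1000
    r=cv2.minAreaRect(w); print(nm,np.round(r[0],1),np.round(r[1],1),r[2],k.min(0),k.max(0))
    # handle top : brightest
    g2=cv2.GaussianBlur(g,(3,3),0);_,hb=cv2.threshold(g2,int(np.percentile(g2,96)),255,0)
    n,l,st,ce=cv2.connectedComponentsWithStats(hb);i=1+np.argmax(st[1:,4]);print(" bright",st[i],ce[i]+[u0,v0],onz(sn,ce[i]+[u0,v0],.06))
a=cv2.resize(im[120:205,290:440],None,fx=4,fy=4,interpolation=2);b=cv2.resize(im[70:175,150:245],None,fx=4,fy=4,interpolation=2)
b2=cv2.resize(t["image"][255:370,350:455],None,fx=4,fy=4,interpolation=2)
for n,x in (("sheets",a),("rackT",b),("rackS",b2)):cv2.imwrite(f"pics/{n}.png",x[:,:,::-1])
E
```

```text
wide [ 494.7 -399.6] [190.7 150.5] 2.3124680519104004 [373 133] [422 194]
 bright [ 36  25   6  27 130] [400.37692308 160.52307692] [ 0.49424419 -0.40029184]
small [ 503.8 -165.2] [110.5 130.9] 87.34246063232422 [304 137] [341 180]
 bright [ 24  15   7  26 132] [322.23484848 156.21212121] [ 0.50166715 -0.16474944]
wideS [ 492.6 -400.1] [192.8 154. ] 2.4545111656188965 [229 183] [292 237]
 bright [ 30  16  18  25 147] [260.72789116 200.89115646] [ 0.49044987 -0.39529462]
```

View pics/sheets.png

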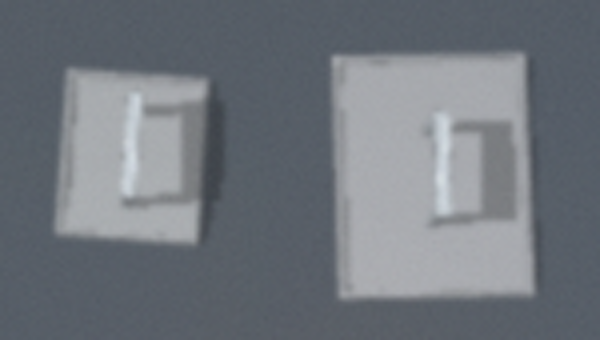

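View pics/rackT.png

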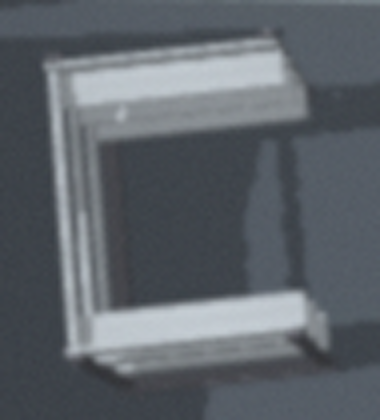

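View pics/rackS.png

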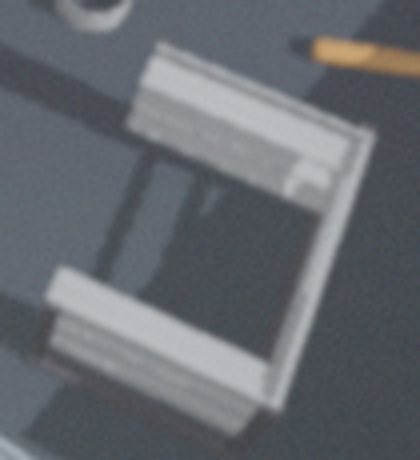

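The crop shows the wide sheet at right (top pixel 398,163), measuring 190x150 mm, next to the smaller one at left, so the choice is confirmed. The stand crops show the ledge strips and the stop end. Next I triangulate stand corners from both views.

```bash
python3 - <<'E'
from h import *
s=robot.snapshot("top");t=robot.snapshot("scene")
T=lambda x,y:np.array([x/4+150-.4,y/4+70-.4]);S=lambda x,y:np.array([x/4+350-.4,y/4+255-.4])
prs={"A near-inner open":(T(304,290),S(140,88)),"B far-inner open":(T(285,82),S(62,266)),
"P1 post +y stop":(T(72,354),S(372,130)),"P2 post -y stop":(T(48,62),S(275,408)),"D far strip outer open":(T(272,36),S(48,300)),"E near outer open":(T(308,323),S(160,46))}
for k,(a,b) in prs.items():
    o1,d1=ray(s,a);o2,d2=ray(t,b)
    x=np.linalg.lstsq(np.c_[d1,-d2],o2-o1,rcond=None)[0];p1=o1+d1*x[0];p2=o2+d2*x[1]
    print(k,np.round((p1+p2)/2*1000),"gap",np.round(np.linalg.norm(p1-p2)*1000,1),"top@.12",np.round(onz(s,a,.12)*1000),"@.137",np.round(onz(s,a,.137)*1000),"scene@.12",np.round(onz(t,b,.12)*1000),"@.137",np.round(onz(t,b,.137)*1000))
E
```

```text
A near-inner open [525. 117. 119.] gap 1.2 top@.12 [525. 116.] @.137 [522. 112.] scene@.12 [525. 117.] @.137 [533. 119.]
B far-inner open [678. 138. 126.] gap 2.8 top@.12 [680. 138.] @.137 [675. 134.] scene@.12 [675. 138.] @.137 [681. 140.]
P1 post +y stop [470. 275. 142.] gap 1.4 top@.12 [474. 282.] @.137 [471. 276.] scene@.12 [458. 276.] @.137 [467. 276.]
P2 post -y stop [685. 305. 140.] gap 0.4 top@.12 [691. 313.] @.137 [686. 307.] scene@.12 [678. 307.] @.137 [684. 306.]
D far strip outer open [708. 144. 140.] gap 0.1 top@.12 [715. 149.] @.137 [709. 145.] scene@.12 [701. 143.] @.137 [707. 144.]
E near outer open [496. 112. 137.] gap 7.1 top@.12 [501. 112.] @.137 [498. 108.] scene@.12 [486. 113.] @.137 [495. 115.]
```

```bash
cat >> h.py <<'E'
from scipy.spatial.transform import Rotation as Ro
def delta(p,jaw):
    "shift in present tool axes (cm) and turn (deg) to put TCP at p with jaw axis at world angle jaw"
    o=robot.get_obs();R=Ro.from_euler("xyz",o["ee_rot"]).as_matrix()
    j=np.degrees(np.arctan2(R[1,1],R[0,1])); a=(jaw-j+90)%180-90   # world ccw
    print("t %.2f"%o["time"],"tcp",np.round(o["tool_pos"],4),"tool x",np.round(R[:,0],3),"jaw %.2f"%j,"q6 %.2f"%o["joint_positions"][5],"F",np.round(o["wrist_force"],1),"w %.4f"%o["width"])
    print("shift cm",np.round(R.T@(np.array(p)-o["tool_pos"])*100,2),"turn deg %.2f"%(-a))
E
python3 - <<'E'
from h import *
delta([.4945,-.3998,.12],92.3)
s=robot.snapshot("top");t=robot.snapshot("scene")
for a,b in (((276.5,74),(306,319)),((259,182),(374,249))):
    o1,d1=ray(s,a);o2,d2=ray(t,b);x=np.linalg.lstsq(np.c_[d1,-d2],o2-o1,rcond=None)[0];print("cup",np.round(o1+d1*x[0],3),np.round(o2+d2*x[1],3))
E
```

```text
t 0.30 tcp [ 0.1874 -0.5169  0.2051] tool x [-0.     0.001 -1.   ] jaw -70.07 q6 -0.10 F [ 0.4  0.2 -0.7] w 0.0942
shift cm [  8.51  -0.54 -32.86] turn deg 17.63
cup [ 0.753 -0.018  0.067] [ 0.751 -0.014  0.067]
cup [0.421 0.026 0.038] [0.419 0.031 0.038]
```

{"api": "carry_out", "payload": {"targets": [[0,0,0,-2,0],[0,0,0,-3,0],[0,0,-0.1,-4,0],[0,0,-0.1,-4,0],[0,0,-0.1,-4,0],[0,0,-0.1,-4,0],[0,0,-0.1,-4,0],[0,0,0,-4,0],[0,1,0,-2.9,0],[0,2,0,-1,5.9],[0,3,0,0,5.9],[0,2,0,0,5.8],[0,0,0,0,0],[0,0,0,0,0]]}}

```text
time: 1.8
tool_pos: [0.495, -0.4003, 0.1256]
ee_rot: [-0.707, 1.57, 2.477]
wrist_force: [-0.2, 0.1, 0.5]
width: 0.0938
```

```bash
python3 - <<'E'
from h import *
delta([.4945,-.3998,.032],92.3)
w=robot.snapshot("wrist");cv2.imwrite("pics/w1.png",w["image"][:,:,::-1])
E
```

```text
t 1.80 tcp [ 0.495  -0.4003  0.1256] tool x [-0.  0. -1.] jaw -87.55 q6 0.76 F [-0.2  0.1  0.5] w 0.0938
shift cm [ 9.36 -0.05  0.05] turn deg 0.15
```

View pics/w1.png

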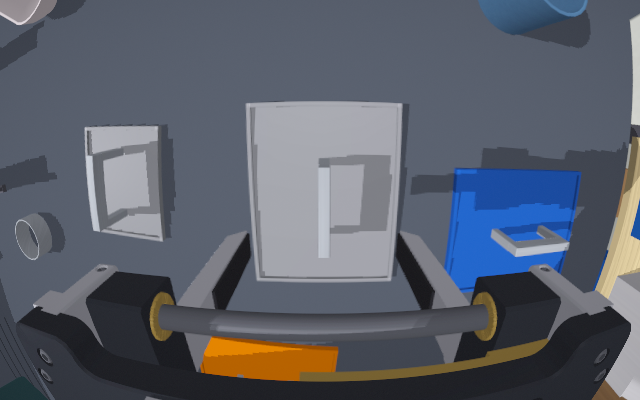

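The wrist view shows the wide sheet's crossbar (column 324, rows 160-257) midway between the open fingers and lined up with them. I go down and grip.

{"api": "carry_out", "payload": {"targets": [[0,2,0,0,0],[0,3,0,0,0],[0,2.5,0,0,0],[0,1,0,0,0],[0,0.5,0,0,0],[0,0.3,0,0,0],[0,0,0,0,0],[1,0,0,0,0],[1,0,0,0,0],[1,0,0,0,0],[1,0,0,0,0],[1,0,0,0,0],[1,0,0,0,0],[1,0,0,0,0],[1,0,0,0,0]]}}

```text
time: 3.35
tool_pos: [0.495, -0.4002, 0.0324]
ee_rot: [-0.033, 1.571, -3.134]
wrist_force: [-0.3, -0.2, -1.0]
width: 0.0335
```

```bash
python3 - <<'E'
from h import *
delta([.4945,-.3998,.15],92.3)
E
```

```text
t 3.35 tcp [ 0.495  -0.4002  0.0324] tool x [-0. -0. -1.] jaw -87.67 q6 0.76 F [-0.3 -0.2 -1. ] w 0.0335
shift cm [-11.76  -0.05   0.05] turn deg 0.03
```

{"api": "carry_out", "payload": {"targets": [[1,0,0,0,0],[1,0,0,0,0],[1,0,0,0,0],[1,0,0,0,0],[1,0,0,0,0],[1,0,0,0,0],[1,0,0,0,0],[1,0,0,0,0]]}}

```text
time: 4.15
tool_pos: [0.4951, -0.4003, 0.0325]
ee_rot: [1.691, 1.571, -1.409]
wrist_force: [0.4, -0.7, -1.5]
width: 0.01
```

{"api": "carry_out", "payload": {"targets": [[1,-0.5,0,0,0],[1,-1,0,0,0],[1,-2,0,0,0],[1,-2.5,0,0,0],[1,-2.5,0,0,0],[1,-2,0,0,0],[1,-1,0,0,0],[1,-0.5,0,0,0],[1,0,0,0,0],[1,0,0,0,0]]}}

```text
time: 5.15
tool_pos: [0.4945, -0.3997, 0.151]
ee_rot: [-0.803, 1.568, 2.38]
wrist_force: [-0.1, -0.3, -4.4]
width: 0.0097
```

```bash
python3 - <<'E'
from h import *
y=np.radians(98.0);c=np.array([.5897,.209]);e=c-.185*np.array([np.cos(y),np.sin(y)]);print(e)
delta([*e,.152],98.0)
E
```

```text
[0.61544702 0.02580041]
t 5.15 tcp [ 0.4945 -0.3997  0.151 ] tool x [-0.002  0.002 -1.   ] jaw -87.68 q6 0.76 F [-0.1 -0.3 -4.4] w 0.0097
shift cm [ -0.05 -42.03 -13.81] turn deg -5.68
```

Width is 10 mm with the weight on the wrist, so the sheet is held. Now to the stand's mouth.

{"api": "carry_out", "payload": {"targets": [[1,0,-1,-0.3,0],[1,0,-2,-0.7,0],[1,0,-3,-1,0],[1,0,-3,-1,0],[1,0,-3,-1,0],[1,0,-3,-1,0],[1,0,-3,-1,0],[1,0,-3,-1,0],[1,0,-3,-1,0],[1,0,-3,-1,0],[1,0,-3,-1,0],[1,0,-3,-1,0],[1,0,-3,-1,0],[1,0,-3,-0.8,0],[1,0,-2,0,0],[1,0,-1,0,0],[1,0,0,0,-2.5],[1,0,0,0,-3.2],[1,0,0,0,0],[1,0,0,0,0]]}}

```text
time: 7.15
tool_pos: [0.6055, 0.0243, 0.152]
ee_rot: [0.127, 1.57, -2.877]
wrist_force: [0.4, 0.6, -4.8]
width: 0.01
```

```bash
python3 - <<'E'
from h import *
delta([.6154,.0258,.126],98.0)
w=robot.snapshot("wrist");cv2.imwrite("pics/w2.png",w["image"][:,:,::-1])
s=robot.snapshot("top");cv2.imwrite("pics/t2.png",cv2.resize(s["image"][60:185,140:340],None,fx=4,fy=4,interpolation=2)[:,:,::-1])
E
```

```text
t 7.15 tcp [0.6055 0.0243 0.152 ] tool x [-0.001 -0.    -1.   ] jaw -82.07 q6 1.38 F [ 0.4  0.6 -4.8] w 0.0100
shift cm [ 2.6  -0.01 -1.  ] turn deg -0.07
```

View pics/w2.png

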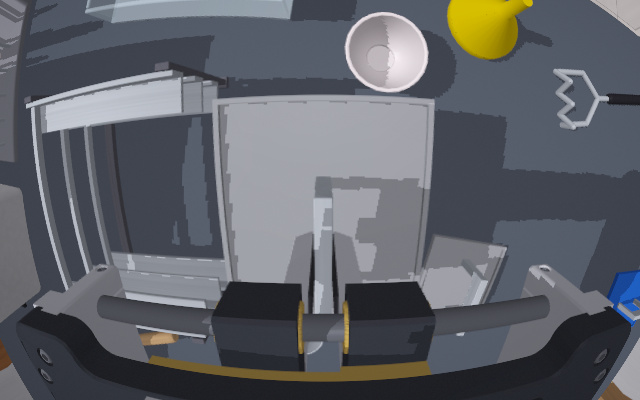

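The wrist view shows the sheet held level ahead of the stand's mouth, with the far top ledge's inner edge running from (50,132) to (181,112). I cross-check the stand's pose with these.

```bash
python3 - <<'E'
from h import *
w=robot.snapshot("wrist");K=w["camera_matrix"];P=w["pose"]
def fz(uv,z):
    d=np.array(uv,float)-K[:2,2];r=np.linalg.norm(d);th=r/K[0,0];u=d/r*np.sin(th)
    v=P[:3,:3]@np.array([u[0],-u[1],-np.cos(th)]);return np.round((P[:3,3]+v*(z-P[2,3])/v[2])[:2]*1000,1)
for n,uv,z in [("far inner open z.12",(181,112),.12),("far inner stop end",(50,132),.12),("sheet corner L",(215,101),.128),("R",(433,100),.128),("near inner z.12?",(207,308),.12),("near left",(134,296),.12)]: print(n,fz(uv,z))
y=np.radians(98);c=np.array([589.7,209]);R=np.array([[np.cos(y),-np.sin(y)],[np.sin(y),np.cos(y)]])
for p in [(-85,-78),(78,-78),(-85,78)]:print(p,np.round(c+R@p,1))
E
```

```text
far inner open z.12 [676.9 136.5]
far inner stop end [655.6 282.7]
sheet corner L [686.2 107.6]
R [707.3 -37. ]
near inner z.12? [515.6 112.3]
near left [508.8 188.8]
(-85, -78) [678.8 135.7]
(78, -78) [656.1 297.1]
(-85, 78) [524.3 114. ]
```

View pics/t2.png

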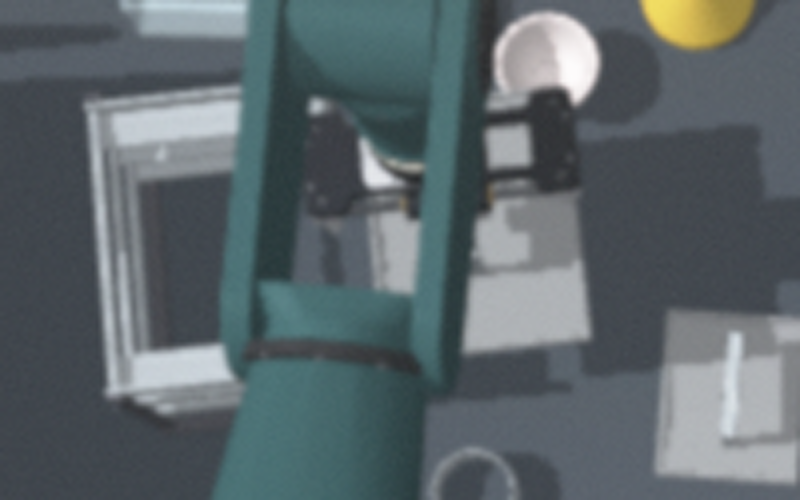

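The wrist view and top view agree with the stand pose to about 2 mm (yaw 98.0 to 98.3 degrees), and the top crop shows the sheet just outside the mouth. I lower it and centre it.

{"api": "carry_out", "payload": {"targets": [[1,0,0,-0.5,0],[1,0.6,0,-0.5,0],[1,1,0,0,0],[1,0.7,0,0,0],[1,0.3,0,0,0],[1,0,0,0,0],[1,0,0,0,0]]}}

```text
time: 8.0
tool_pos: [0.6158, 0.026, 0.1265]
ee_rot: [2.103, 1.571, -0.898]
wrist_force: [0.8, 1.0, -3.7]
width: 0.0097
```

```bash
python3 - <<'E'
from h import *
y=np.radians(98.0);c=np.array([.5897,.209]);e=c+0*np.array([np.cos(y),np.sin(y)])
delta([*e,.126],98.0)
E
```

```text
t 8.00 tcp [0.6158 0.026  0.1265] tool x [ 0. -0. -1.] jaw -81.97 q6 1.38 F [ 0.8  1.  -3.7] w 0.0097
shift cm [  0.05 -18.49   0.03] turn deg 0.03
```

{"api": "carry_out", "payload": {"targets": [[1,0,-1,0,0],[1,0,-1.5,0,0],[1,0,-1.5,0,0],[1,0,-1,0,0],[1,0,-1,0,0],[1,0,0,0,0]]}}

```text
time: 8.6
tool_pos: [0.6071, 0.0874, 0.1265]
ee_rot: [-1.603, 1.57, 1.681]
wrist_force: [-0.6, -0.7, -3.9]
width: 0.0098
```

{"api": "carry_out", "payload": {"targets": [[1,0,-1,0,0],[1,0,-1.5,0,0],[1,0,-2,0,0],[1,0,-2,0,0],[1,0,-1.5,0,0],[1,0,-1,0,0],[1,0,0,0,0]]}}

```text
time: 9.3
tool_pos: [0.5945, 0.176, 0.1264]
ee_rot: [-1.082, 1.571, 2.202]
wrist_force: [0.4, 0.3, -3.9]
width: 0.0099
```

```bash
python3 - <<'E'
from h import *
delta([.5897,.209,.1125],98.0)
w=robot.snapshot("wrist");cv2.imwrite("pics/w3.png",w["image"][:,:,::-1])
E
```

```text
t 9.30 tcp [0.5945 0.176  0.1264] tool x [-0.  0. -1.] jaw -81.86 q6 1.63 F [ 0.4  0.3 -3.9] w 0.0099
shift cm [ 1.39 -3.33  0.01] turn deg 0.14
```

View pics/w3.png

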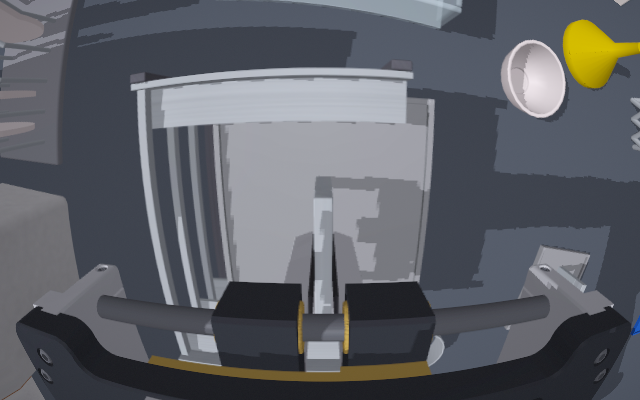

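No contact so far. The sheet lies between the top and middle ledges (strip at rows 80-125 covers its far edge). I go on, then lower.

{"api": "carry_out", "payload": {"targets": [[1,0,-1,0,0],[1,0,-1,0,0],[1,0.4,0,0,0],[1,0.4,0,0,0],[1,0.2,0,0,0],[1,0.1,0,0,0],[1,0.1,0,0,0],[1,0,0,0,0],[1,0,0,0,0]]}}

```text
time: 10.25
tool_pos: [0.5922, 0.1942, 0.1146]
ee_rot: [2.746, 1.571, -0.256]
wrist_force: [1.2, -0.2, -3.6]
width: 0.0098
```

```bash
python3 - <<'E'
from h import *
delta([.5893,.212,.1125],98.0)
E
```

```text
t 10.25 tcp [0.5922 0.1942 0.1146] tool x [ 0. -0. -1.] jaw -81.98 q6 1.66 F [ 1.2 -0.2 -3.6] w 0.0098
shift cm [ 0.21 -1.8   0.04] turn deg 0.02
```

{"api": "carry_out", "payload": {"targets": [[1,0.1,0,0,0],[1,0,-0.5,0,0],[1,0,-0.4,0,0],[1,0,-0.3,0,0],[1,0,-0.2,0,0],[1,0,0,0,0]]}}

```text
time: 10.85
tool_pos: [0.59, 0.2087, 0.1135]
ee_rot: [2.928, 1.571, -0.072]
wrist_force: [-0.3, -0.6, -3.6]
width: 0.0096
```

{"api": "carry_out", "payload": {"targets": [[1,0,-0.1,0,0],[1,0,-0.1,0,0],[1,0,-0.1,0,0],[1,0,0,0,0]]}}

```text
time: 11.25
tool_pos: [0.5897, 0.2112, 0.1134]
ee_rot: [0.483, 1.571, -2.519]
wrist_force: [0.1, -0.7, -3.5]
width: 0.01
```

```bash
python3 - <<'E'
from h import *
delta([.5893,.212,.1125],98.0)
E
```

```text
t 11.25 tcp [0.5897 0.2112 0.1134] tool x [-0. -0. -1.] jaw -81.97 q6 1.68 F [ 0.1 -0.7 -3.5] w 0.0100
shift cm [ 0.09 -0.08  0.03] turn deg 0.03
```

{"api": "carry_out", "payload": {"targets": [[1,0,-0.1,0,0],[1,0,-0.1,0,0],[1,0,0,0,0]]}}

```text
time: 11.55
tool_pos: [0.5894, 0.2133, 0.1135]
ee_rot: [2.847, 1.571, -0.154]
wrist_force: [-0.1, -0.3, -3.6]
width: 0.0099
```

{"api": "carry_out", "payload": {"targets": [[1,0.1,0,0,0],[1,0,0,0,0]]}}

```text
time: 11.75
tool_pos: [0.5895, 0.2131, 0.1125]
ee_rot: [2.677, 1.571, -0.324]
wrist_force: [0.2, 0.2, -3.3]
width: 0.0099
```

{"api": "carry_out", "payload": {"targets": [[1,0.1,0,0,0],[1,0,0,0,0]]}}

```text
time: 11.95
tool_pos: [0.5895, 0.2131, 0.1125]
ee_rot: [3.085, 1.57, 0.084]
wrist_force: [-1.1, -0.9, 1.1]
width: 0.0101
```

The rails took the weight at exactly the expected height. Now forward to the stop.

{"api": "carry_out", "payload": {"targets": [[1,0,-0.1,0,0],[1,0,0,0,0]]}}

```text
time: 12.15
tool_pos: [0.5897, 0.2135, 0.1124]
ee_rot: [2.352, 1.569, -0.65]
wrist_force: [-1.7, -3.0, 3.1]
width: 0.0096
```

{"api": "carry_out", "payload": {"targets": [[1,0,-0.1,0,0],[1,0,0,0,0]]}}

```text
time: 12.35
tool_pos: [0.5898, 0.2142, 0.1125]
ee_rot: [2.334, 1.568, -0.668]
wrist_force: [-0.6, -5.7, 4.7]
width: 0.0099
```

{"api": "carry_out", "payload": {"targets": [[1,0,-0.1,0,0],[1,0,0,0,0]]}}

```text
time: 12.55
tool_pos: [0.5898, 0.2143, 0.1125]
ee_rot: [1.982, 1.567, -1.021]
wrist_force: [-0.7, -8.1, 5.0]
width: 0.0096
```

The TCP has stalled and the push force rises to 8 N, so the sheet is on the stop. I relax, release and rise.

{"api": "carry_out", "payload": {"targets": [[1,-0.1,0.2,0,0],[0.5,0,0,0,0],[0.5,0,0,0,0],[0.5,0,0,0,0],[0.5,0,0,0,0],[0.5,0,0,0,0],[0.5,0,0,0,0],[0.5,0,0,0,0],[0.5,0,0,0,0]]}}

```text
time: 13.45
tool_pos: [0.5892, 0.2142, 0.1124]
ee_rot: [1.202, 1.571, -1.8]
wrist_force: [-0.4, 0.1, -0.8]
width: 0.0472
```

{"api": "carry_out", "payload": {"targets": [[0.5,-0.5,0,0,0],[0.5,-1,0,0,0],[0.5,-2,0,0,0],[0.5,-3,0,0,0],[0.5,-3,0,0,0],[0.5,-3,0,0,0],[0.5,-2,0,0,0],[0.5,0,0,0,0]]}}

```text
time: 14.25
tool_pos: [0.5909, 0.2146, 0.2632]
ee_rot: [-3.027, 1.561, 0.254]
wrist_force: [-0.3, -0.2, 0.4]
width: 0.0472
```

{"api": "carry_out", "payload": {"targets": [[0.5,0,2,0,0],[0.5,0,4,0,0],[0.5,0,4,0,0],[0.5,0,4,0,0],[0.5,0,4,0,0],[0.5,0,4,0,0],[0.5,0,4,0,0],[0.5,0,2,0,0],[0.5,0,0,0,0]]}}

```text
time: 15.15
tool_pos: [0.628, -0.0661, 0.2556]
ee_rot: [-0.044, 1.568, -3.05]
wrist_force: [-0.1, -0.5, -0.5]
width: 0.0471
```

```bash
python3 - <<'E'
from h import *
delta([.5897,.209,.3],98)
s=robot.snapshot("top");t=robot.snapshot("scene")
a=cv2.resize(s["image"][70:175,150:245],(380,420),interpolation=2);b=cv2.resize(t["image"][255:370,350:455],(383,420),interpolation=2)
cv2.imwrite("pics/end.png",np.hstack([a,b])[:,:,::-1])
i=s["image"];c=i[128:190,295:350];g=cv2.cvtColor(c,cv2.COLOR_RGB2GRAY);_,m=cv2.threshold(g,0,255,cv2.THRESH_OTSU)
k=max(cv2.findContours(m,cv2.RETR_EXTERNAL,cv2.CHAIN_APPROX_NONE)[0],key=cv2.contourArea)[:,0]+[295,128]
print("small",cv2.minAreaRect(np.array([onz(s,p,.008) for p in k],np.float32)*1000))
E
```

```text
t 15.15 tcp [ 0.628  -0.0661  0.2556] tool x [-0.003 -0.    -1.   ] jaw -82.24 q6 1.24 F [-0.1 -0.5 -0.5] w 0.0471
shift cm [ -4.44 -27.78   0.09] turn deg -0.24
small ((503.8280944824219, -165.11753845214844), (109.88643646240234, 130.87054443359375), 87.3414077758789)
```

View pics/end.png

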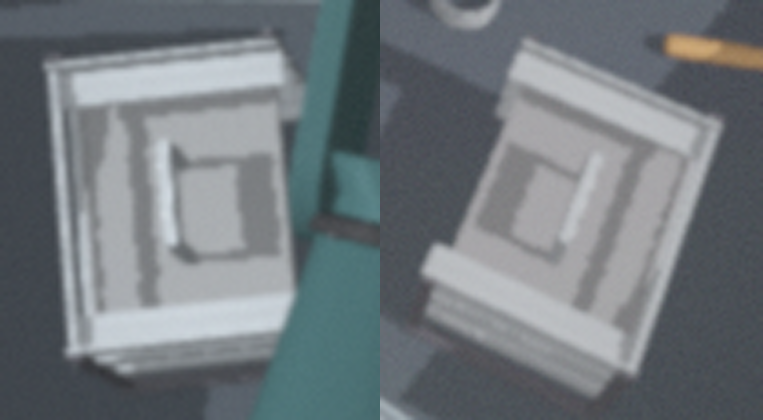

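The end picture shows the sheet squarely inside the stand against the stop end, under the top ledges on both sides, with the handle central. The small sheet hasn't moved. I hand in.

```bash
python3 -c "
from bench import robot
robot.close_job()"
```

```text
the job is handed in; nothing more can be done
```

The wider grey sheet is fully in on the middle rails and released, and the job was handed in at about 15 s of the 48 s allowed. I gripped it by its handle, carried it over the small sheet, slid it in through the open end and pushed it up to the stop bar.

- **Height:** the rails took the weight with the underside at 80 mm, the middle-rail height.
- **Fully in:** the sheet stalled against the stop with about 8 N of push, and the tool did not shift when I let go. It stalled about 2 mm further in than my camera estimate of the stand predicted, which is within the measuring error.
- **Final pictures:** the sheet lies square under both top ledges, with its handle central. I did not measure its level separately; that rests on the picture and the contact height.
- **Small sheet:** it measured within about 0.1 mm of where it started.
- **Hand-in:** the arm was clear of everything. No check failed, and the highest wrist force I read was about 10 N.

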